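Wind a screw jack up to level a shaft

ROBOT

A 7-joint arm with a two-finger parallel gripper is mounted at the origin on a cart in front of the work surface, level with it; the furniture and walls round the work are solid. World frame = base frame: x ahead of the robot, y to its left, z up, the work surface at z = 0. Lengths are in m, angles in rad, forces in N, time in s.
With the tool pointing down it reaches from about 0.425 to 0.925 m from the base axis. Payload 6.8 kg.
Tool frame: the origin (TCP) lies on the front face of the gripper's body, between the roots of the fingers; the fingertips stand 73 mm ahead of it and the grasp point (between the pads) lies r.pinch_z ahead of it (r.pinch_z is the distance from the TCP to the grasp point, in m); z points along the fingers, y is the direction in which the jaws open and shut (so a half turn about z gives the same grasp; the last joint's range is limited). The gripper opens to 85 mm and grips with 20 to 120 N. Pads are 22 mm wide; open, the fingers measure 114 mm over their backs; the gripper's body (76 mm by 85 mm) begins 54 mm behind the grasp point. The pads swing forward as they close: fully open they stand 13 mm farther back than shut.
Start: joints at [1.166, 0.477, 0.022, 1.555, -0.011, 1.109, -0.083], TCP at [0.197, -0.646, 0.304] pointing down, gripper open.
Joint ranges: [-2.96, 2.96], [-0.34, 2.1], [-1.41, 1.46], [0.24, 2.44], [-1.37, 4.51], [0.17, 1.92], [-2.96, 2.96]. Speed limits (rad/s): [2.39, 2.39, 3.14, 3.14, 3.14, 3.14, 3.14].

INTERFACE

Orientations are given as a rotation vector (axis times angle).
In Python, from bench import readout, grab_frame, r, search_frame, masks_of, tip_of gives the robot as it stands.
- The arm moves only by the tool step_arm, never from a script. Its argument "commands" is a list of rows, each a list of 7 numbers: the shift along the tool's x, y, z as a fraction of full scale, then the turn, a rotation vector about the tool's x, y, z as a fraction of full scale, then the gripper's target within -1 to 1 (shut at 1, half-way at 0, fully open at -1). In form: [[tx, ty, tz, ax, ay, az, hand], ...]. A call has exactly 10 rows; each row is the pose to reach, as a shift and turn from the pose measured when the call began, along the tool's axes at that moment, turning the shorter way round; what a row does not reach only later rows make up. Full scale, the value 1, is 500 mm for a shift and 360 degrees for a turn. A row lasts 1/8 s, in which the tool goes at most 62.5 mm and 10.7 degrees, less where a joint would pass 70% of its speed; a pose out of reach is approached as far as the arm can. A call with a number of a shift or a turn outside -1 to 1 is refused whole. A call with a gripper value outside its range is refused whole. The fingers move at their own pace and stop on an object; "newtons" is the grip in N (left out, the last holds). Time passes only in rows, so rows that repeat a pose let the fingers close, or fill a call up. It gives the time, the measured TCP pose, the force and the opening at its end, in the units of the state.
- readout.get_obs(): the state, without advancing time (a new reading comes with each control period).
- grab_frame(name): name is "scene" or "top" or "wrist"; returns a dict with "img" (480x640x3 uint8, red, green, blue), "K" (3x3 intrinsics, pixels), "world_to_cam" (4x4, takes a point from world to camera coordinates). Camera axes: x right, y down, z forward; pixel columns grow to the right and rows downward; lengths in m; the calibration is good to about 2 mm. A picture is of the moment at which its call begins. There is no depth.
- r.hand_in(): hands the job in, once; it reports no verdict.
Trained networks look in a picture, given as the dict that the camera call returned (one of the last four; its "shot" number tells which), for a name from the list of things; names that differ only in an ending like _2 or _b are one class to them, and where a whole thing is asked for, a point or a joint stands for the part that bears it (a point fixed in the world has none). Each returns a list of dicts, best first, with "p" (0 to 1); they miss things now and then, are a little off and sometimes report something else, mostly with a low value. They report only what shows in the picture. A call takes as long as a camera call.
- search_frame(thing, picture): "extent" ([centre column, centre row, width, height] in pixels, round what is visible of it).
- masks_of(thing, picture): "pixels" (480x640 bool, what is visible of it) and "extent" ([centre column, centre row, width, height] in pixels, round what is visible of it).
- tip_of(thing, picture): "point" ([column, row] in pixels: a listed point, or the origin of a listed thing).
The state is a dict: "clock": time; "joints": joint angles; "qvel": joint speeds; "tau": joint torques, N m; "tcp_pos": TCP position; "orientation": TCP orientation; "contact_force": force on the tool from outside, world axes, zero at the start; "moment": the same for the moment, N m; "grip_width": finger opening in m.
Only numpy, scipy, OpenCV 4.12 (cv2) and the standard library are available. Lean on these libraries where they do the work, as an engineer would, in place of code of your own. Each camera call takes 0.05 s, during which the arm holds its last target. There are 200 camera calls.

TASK

The long steel shaft lies in two V blocks, but the end carried by the screw jack hangs low. Fit the loose crank handle fully down onto the jack's square drive spindle and wind it clockwise until the shaft lies level, without touching the shaft itself. Leave the crank on the spindle and the shaft lying in both V blocks.

Things in the scene. Friction and masses are not known exactly. Their poses are not given: they have to be found in the camera images.
- bar: The workpiece: a round steel shaft 25 mm in diameter over its middle 320 mm, 360 mm long overall, loose, lying in the V of both V blocks. Origin on its axis at mid length; its own y axis runs along its length, from the rest towards the jack. It tilts down towards the jack at the start by about 3 to 6 degrees.
- bar_at_jack (a point): Point on the shaft's axis 120 mm from mid length, over the jack's V block.
- bar_at_rest (a point): Point on the shaft's axis 120 mm from mid length the other way, over the fixed rest's V block. The shaft is level when this and bar_at_jack are equally high.
- saddle_top (a point): Centre of the upper face of the jack's V block (60 mm along the shaft, 50 mm across, 34 mm high), the one that the jack lifts. It stands on the jack's screw housing, 125 mm from the spindle's axis.
- rest_top (a point): Centre of the upper face of the fixed rest's V block, of the same form, 240 mm from the jack's one, about 100 mm above the bench. When saddle_top is as high as this the shaft is level.
- spindle (a joint): Angle of the jack's upright drive spindle in rad; it grows as the spindle is turned clockwise seen from above, which raises the jack's V block 10 mm for each full turn (6.283 rad). Range 0 to 28.2; level lies near 15.7. Stays where it is left; about 0.10 N m turns it, 1.5 N at the crank's knob.
- spindle_top (a point): Tip of the jack's upright spindle, on its axis, about 112 mm above the bench: a 14 mm square, 25 mm high with a 7 mm round tapered tip above it, that stands on a round shoulder on the grey gear case (66 mm square, its cover 38 mm across). x and y axes are square to the flats of the square.
- spindle_shoulder (a point): Point on the spindle's axis at the upper face of its round shoulder (28 mm across), about 80 mm above the bench, where the crank's hub comes to rest; axes as spindle_top.
- crank_hub (a point): Centre of the hub of the loose crank handle, half-way up: a dark steel block 34 mm square and 64 mm high, standing on the bench. x points along the arm to the knob, z up; its sides are square to x and y. The arm (14 mm wide) leaves it 10 to 20 mm above its underside; grasp the hub across its sides above the arm. 0.3 kg, centre of mass about 4 mm from the hub's axis towards the knob.
- crank_socket (a point): Point on the hub's axis at its underside, 32 mm below crank_hub; same axes. Here opens a 17 mm square socket, 40 mm deep, its flats parallel to the hub's sides. In any of four positions it drops over the square spindle, with 1.5 mm play a side (about 0.25 rad each way in turning), until the hub's underside sits on the shoulder.
- crank_knob (a point): Middle of the crank's upright round knob (23 mm across, reaching from 22 to 74 mm above the hub's underside), 75 mm from the hub's axis. With the crank on the spindle the knob can be pushed round with the fingertips; nothing stands in its circle.

How it is judged:
On the way:
1. the crank's hub sits fully down on the jack's square spindle (horizontal distance between crank_socket and spindle_top below 0.006 m and z of crank_socket in the frame of spindle_shoulder between -0.005 and 0.006 m and angle between crank_socket's own z axis and vertical below 0.15 rad), for 0.2 s.
At the end, for the whole second after the job is handed in: The shaft is level within 0.01 rad (about 0.6 degree, 2.4 mm between the V blocks), at rest and lying in both V blocks (within 14 mm of its place), and the crank's hub sits on the jack's spindle (within 6 mm of fully down) (all of step 1 and angle between bar's own y axis and vertical between 1.5608 and 1.5808 rad and distance between bar_at_jack and saddle_top below 0.014 m and distance between bar_at_rest and rest_top below 0.014 m and linear speed of bar below 0.01 m/s); the robot touches nothing.
It fails at once if the robot touches the shaft (contact force between bar and the fingers above 0.5 N or contact force between bar and the arm above 0.5 N).
It also fails if it takes over 69 s, if anything falls off the work surface, if the arm or the gripper's body presses on something with over 40 N, if the wrist force passes 120 N, or if a joint passes its speed limit or range.

## Working session

There is one attempt and no reset: what is moved stays moved. The work goes in short steps, Python scripts to look and compute and a tool call to move; the robot and the scene stay as the last step left them, time stands still between calls to the robot, and variables do not carry over. Pictures are saved under pics/ and viewed, about 8 in all and at most 12, crops included, and the job is handed in when it is done.

Besides the shell and the picture viewer there is one more tool, called after "Emit:" as name(argument=value, ...) on one line, values as JSON. step_arm: Moves the arm, as the interface text tells. Its arguments: {"type":"object","properties":{"commands":{"type":"array"},"newtons":{"type":"number"}},"required":["commands"]}

```bash
mkdir -p pics; ls
cat > h.py <<'E'
import numpy as np, cv2
from scipy.spatial.transform import Rotation as R
from bench import readout, grab_frame, r, search_frame, masks_of, tip_of
def shot(n,name=None):
    f=grab_frame(n)
    if name: cv2.imwrite('pics/'+name,cv2.cvtColor(f['img'],cv2.COLOR_RGB2BGR))
    return f
def tri(obs):
    # obs: list of (frame,px) least squares
    A=[]
    for f,p in obs:
        P=np.array(f['K'])@np.array(f['world_to_cam'])[:3]
        A+= [p[0]*P[2]-P[0],p[1]*P[2]-P[1]]
    A=np.array(A);A/=np.linalg.norm(A[:,:3],axis=1)[:,None]
    return np.linalg.lstsq(A[:,:3],-A[:,3],rcond=None)[0]
def proj(f,X):
    p=np.array(f['K'])@(np.array(f['world_to_cam'])@np.append(X,1))[:3]; return p[:2]/p[2]
def atz(f,p,z):
    W=np.array(f['world_to_cam']);c=-W[:3,:3].T@W[:3,3]
    d=W[:3,:3].T@np.linalg.inv(f['K'])@[p[0],p[1],1]
    return c+d*(z-c[2])/d[2]
def tip(n,f):
    t=tip_of(n,f); return (np.array(t[0]['point']),t[0]['p']) if t else (None,0)
E
python3 - <<'E'
from h import *
print(readout.get_obs(), r.pinch_z)
fs=[shot('scene','s0.png'),shot('top','t0.png')]
for n in ['spindle_top','spindle_shoulder','crank_hub','crank_socket','crank_knob','saddle_top','rest_top','bar_at_jack','bar_at_rest']:
    o=[];l=[]
    for f in fs:
        p,c=tip(n,f); l.append((None if p is None else p.round(1),round(c,2)))
        if p is not None:o.append((f,p))
    print(n,l, tri(o).round(4) if len(o)==2 else '')
E
```

```text
pics
{'clock': 0.0, 'joints': array([ 1.1659516 ,  0.47780984,  0.02235425,  1.55644426, -0.01152087,
        1.109294  , -0.08311638]), 'qvel': array([-1.05020420e-03,  9.07768506e-04, -5.57243291e-04, -1.79419785e-03,
       -6.80253311e-05,  3.74677356e-04, -2.73372398e-04]), 'tau': array([ 3.49924949e-05, -5.96446395e+01,  1.60808545e+00, -2.81197804e+01,
        1.24571190e-02,  9.37980367e-03, -1.18643561e-05]), 'tcp_pos': array([ 0.19723465, -0.64506503,  0.30292238]), 'orientation': array([-3.10531482e+00, -4.64127076e-01,  6.15903197e-04]), 'contact_force': array([-0.12182206, -0.3113997 ,  0.5477561 ]), 'moment': array([ 0.01866253,  0.00441896, -0.08725291]), 'grip_width': 0.08516508582612534} 0.0539
spindle_top [(array([308.5, 219.4]), 0.74), (array([340.5, 252.4]), 0.73)] [0.5666 0.0664 0.1398]
spindle_shoulder [(array([340.2, 245.6]), 0.56), (array([336.4, 257.9]), 0.59)] [0.5493 0.0405 0.0784]
crank_hub [(array([260.9, 314.4]), 0.78), (array([231.7, 300.9]), 0.75)] [0.4697 0.2582 0.0232]
crank_socket [(array([268. , 326.1]), 0.86), (array([233. , 301.7]), 0.97)] [ 0.4671  0.2532 -0.0041]
crank_knob [(array([303.1, 305.2]), 0.79), (array([261.3, 320.4]), 0.78)] [0.426  0.191  0.0501]
saddle_top [(None, 0), (array([332.4, 194.6]), 0.74)] 
rest_top [(array([392.4, 188.5]), 0.76), (array([448.1, 176.9]), 0.84)] [ 0.7083 -0.1902  0.0998]
bar_at_jack [(array([310.2, 215.1]), 0.59), (array([329.7, 193. ]), 0.58)] [0.6783 0.0509 0.0971]
bar_at_rest [(array([392.2, 186.1]), 0.58), (array([449.5, 176.7]), 0.97)] [ 0.7075 -0.1904  0.1066]
```

```bash
python3 -c "
import cv2
a=cv2.imread('pics/s0.png')[150:370,190:460];b=cv2.imread('pics/t0.png')[150:370,200:470]
cv2.imwrite('pics/c0.png',cv2.resize(cv2.vconcat([a,b]),None,fx=1.36,fy=1.36,interpolation=3) if 0 else cv2.resize(cv2.hconcat([a,b]),None,fx=1.48,fy=1.48,interpolation=2))"
```

```text
(no output)
```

View pics/c0.png

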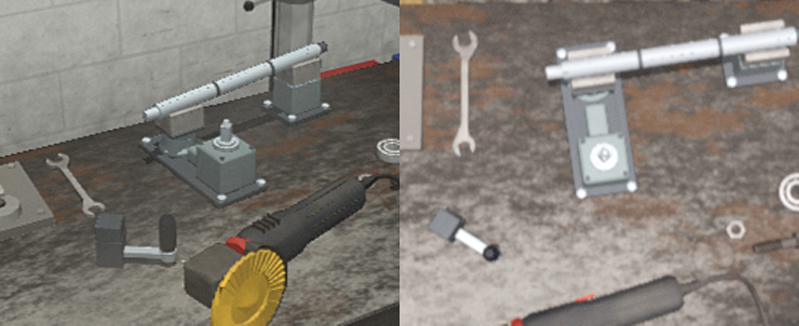

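The crank stands front-left with its knob pointing toward (−,−). The jack spindle is near (0.55, 0.04), and the shaft lies behind it. Next I'll go over the spindle for a close look.

```bash
cat >> h.py <<'E'
def Rd(yaw): # tool down, tool x at world yaw (deg)
    a=np.radians(yaw);c,s=np.cos(a),np.sin(a)
    return np.array([[c,s,0],[s,-c,0],[0,0,-1.]])
def rel(X,yaw,o=None):
    o=o or readout.get_obs();R0=R.from_rotvec(o['orientation']).as_matrix()
    return np.r_[R0.T@(np.array(X)-o['tcp_pos'])/.5, R.from_matrix(R0.T@Rd(yaw)).as_rotvec()/(2*np.pi)].round(4)
def yawnow(o=None):
    o=o or readout.get_obs();M=R.from_rotvec(o['orientation']).as_matrix();return np.degrees(np.arctan2(M[1,0],M[0,0]))
E
python3 -c "
from h import *
print(rel([.42,-.25,.33],57),rel([.5,.04,.33],57))"
```

```text
[ 0.657  -0.6262 -0.0521 -0.     -0.     -0.1111] [ 0.9796 -1.1341 -0.0521 -0.     -0.     -0.1111]
```

Emit:
step_arm(commands=[[0.657,-0.626,-0.052,0,0,-0.111,-1],[0.657,-0.626,-0.052,0,0,-0.111,-1],[0.657,-0.626,-0.052,0,0,-0.111,-1],[0.657,-0.626,-0.052,0,0,-0.111,-1],[0.657,-0.626,-0.052,0,0,-0.111,-1],[0.657,-0.626,-0.052,0,0,-0.111,-1],[0.657,-0.626,-0.052,0,0,-0.111,-1],[0.657,-0.626,-0.052,0,0,-0.111,-1],[0.657,-0.626,-0.052,0,0,-0.111,-1],[0.657,-0.626,-0.052,0,0,-0.111,-1]])

```text
clock: 2.25
tcp_pos: [0.419, -0.2519, 0.3297]
orientation: [2.763, 1.494, -0.001]
contact_force: [-0.2, -0.8, -1.0]
grip_width: 0.0856
```

```bash
python3 -c "
from h import *
print(yawnow(),rel([.5,.04,.33],57))"
```

```text
56.80220643640577 [ 5.773e-01 -1.842e-01 -1.000e-03 -1.000e-04  1.000e-04 -5.000e-04]
```

Emit:
step_arm(commands=[[0.577,-0.184,0,0,0,0,-1],[0.577,-0.184,0,0,0,0,-1],[0.577,-0.184,0,0,0,0,-1],[0.577,-0.184,0,0,0,0,-1],[0.577,-0.184,0,0,0,0,-1],[0.577,-0.184,0,0,0,0,-1],[0.577,-0.184,0,0,0,0,-1],[0.577,-0.184,0,0,0,0,-1],[0.577,-0.184,0,0,0,0,-1],[0.577,-0.184,0,0,0,0,-1]])

```text
clock: 3.5
tcp_pos: [0.5, 0.0391, 0.3295]
orientation: [2.764, 1.492, -0.001]
contact_force: [0.8, 0.8, -0.2]
grip_width: 0.0854
```

```bash
python3 -c "
from h import *
f=shot('wrist','w1.png')
W=f['world_to_cam'];print((-W[:3,:3].T@W[:3,3]).round(3),W[:3,:3].round(2).tolist(),f['K'][0])
for n in ['spindle_top','spindle_shoulder']:
  t=tip_of(n,f);print(n,t[:2])
  if t: print(atz(f,t[0]['point'],.112 if 'top' in n else .08))
"
```

```text
[0.538 0.095 0.4  ] [[0.84, -0.55, -0.0], [-0.53, -0.81, 0.26], [-0.15, -0.22, -0.96]] [394.67388784   0.         317.53018619]
spindle_top [{'point': [380.3, 187.7], 'p': 0.58}]
[0.55307242 0.03501153 0.112     ]
spindle_shoulder [{'point': [375.0, 182.7], 'p': 0.63}]
[0.55329645 0.03420803 0.08      ]
```

View pics/w1.png

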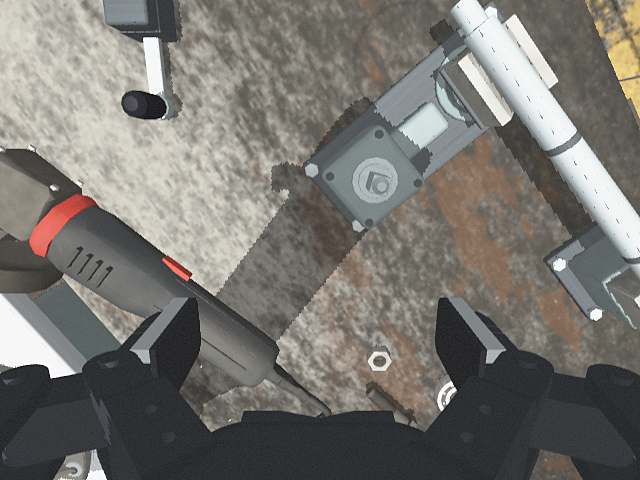

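The wrist view shows the spindle at about (378,184) and the knob at (145,105), with the hub at the top-left edge. I'll zoom in on the spindle for its square's angle.

```bash
python3 -c "
import cv2
a=cv2.imread('pics/w1.png')[140:220,330:430]
cv2.imwrite('pics/c1.png',cv2.resize(a,None,fx=7,fy=7,interpolation=2))"
```

```text
(no output)
```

View pics/c1.png

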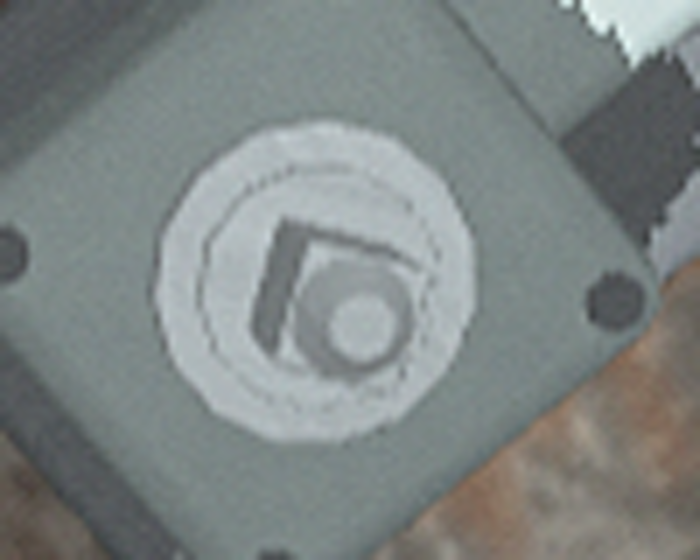

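```bash
python3 -c "
from h import *
f=shot('wrist')
q=lambda u,v:(330+u/7,140+v/7)
for p,z in [((362,322),.112),((318,288),.08)]: print(atz(f,q(*p),z).round(4))
for a,b in [((302,238),(422,268)),((302,238),(275,355))]:
  d=atz(f,q(*b),.105)-atz(f,q(*a),.105); print(np.degrees(np.arctan2(d[1],d[0])),np.linalg.norm(d))
print(rel([.43,.21,.25],57))
"
```

```text
[0.5546 0.0362 0.112 ]
[0.5543 0.0358 0.08  ]
-47.01477052918457 0.013249047268976907
-134.23280742165113 0.012685630783634473
[ 2.084e-01 -3.035e-01  1.589e-01 -0.000e+00  1.000e-04 -6.000e-04]
```

Emit:
step_arm(commands=[[0.208,-0.303,0.159,0,0,0,-1],[0.208,-0.303,0.159,0,0,0,-1],[0.208,-0.303,0.159,0,0,0,-1],[0.208,-0.303,0.159,0,0,0,-1],[0.208,-0.303,0.159,0,0,0,-1],[0.208,-0.303,0.159,0,0,0,-1],[0.208,-0.303,0.159,0,0,0,-1],[0.208,-0.303,0.159,0,0,0,-1],[0.208,-0.303,0.159,0,0,0,-1],[0.208,-0.303,0.159,0,0,0,-1]])

```text
clock: 4.95
tcp_pos: [0.4302, 0.2096, 0.25]
orientation: [2.764, 1.494, -0.001]
contact_force: [0.9, -0.0, 0.2]
grip_width: 0.0855
```

```bash
python3 -c "
from h import *
f=shot('wrist','w2.png')
for n,z in [('crank_hub',.032),('crank_socket',0),('crank_knob',.048)]:
  t=tip_of(n,f);print(n,t[:2])
  if t: print(atz(f,t[0]['point'],z))
"
```

```text
crank_hub [{'point': [321.9, 141.0], 'p': 0.65}]
[0.46571035 0.25672739 0.032     ]
crank_socket []
crank_knob [{'point': [322.2, 250.9], 'p': 0.87}]
[0.42396779 0.19242609 0.048     ]
```

View pics/w2.png

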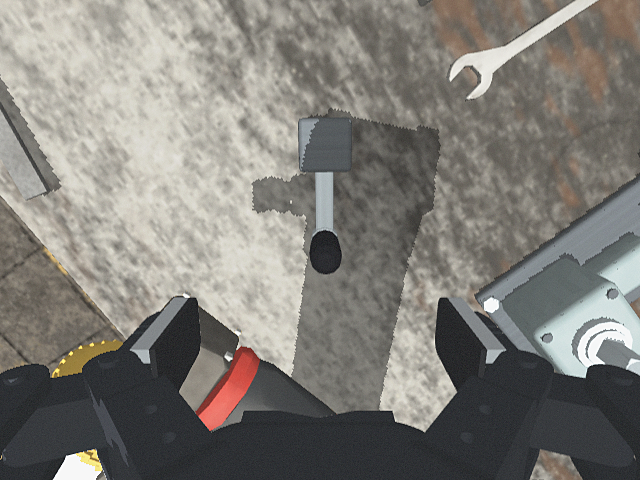

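```bash
python3 -c "
from h import *
f=shot('wrist')
c=atz(f,(325.5,144.5),.064);k=atz(f,(325,243),.074)
print(c,k,np.linalg.norm((c-k)[:2]),np.degrees(np.arctan2(*(c-k)[1::-1])))
for a,b in [((299,118),(351,118)),((301,171),(352,171)),((299,118),(301,171)),((351,118),(352,171))]:
  d=atz(f,b,.064)-atz(f,a,.064);print(np.degrees(np.arctan2(d[1],d[0])),np.linalg.norm(d))
"
```

```text
[0.46652677 0.2547914  0.064     ] [0.43248497 0.20306051 0.074     ] 0.061926804852338854 56.652862899617276
-33.17860227956819 0.03231427186730102
-33.174156611029545 0.03280653658217041
-121.63064057042133 0.032665091058195525
-120.76773403081896 0.032679550511848496
```

```bash
python3 -c "
from h import *
print(rel([.4665,.255,.19],57.3),rel([.4665,.255,.1],57.3))
"
```

```text
[ 1.157e-01  1.140e-02  1.198e-01 -0.000e+00  1.000e-04 -1.400e-03] [ 1.159e-01  1.140e-02  2.998e-01 -0.000e+00  1.000e-04 -1.400e-03]
```

Emit:
step_arm(commands=[[0.116,0.011,0.12,0,0,-0.001,-1],[0.116,0.011,0.12,0,0,-0.001,-1],[0.116,0.011,0.12,0,0,-0.001,-1],[0.116,0.011,0.2,0,0,-0.001,-1],[0.116,0.011,0.26,0,0,-0.001,-1],[0.116,0.011,0.3,0,0,-0.001,-1],[0.116,0.011,0.3,0,0,-0.001,-1],[0.116,0.011,0.3,0,0,-0.001,1],[0.116,0.011,0.3,0,0,-0.001,1],[0.116,0.011,0.3,0,0,-0.001,1]], newtons=60)

```text
clock: 6.45
tcp_pos: [0.4668, 0.2555, 0.1009]
orientation: [2.759, 1.503, 0.001]
contact_force: [-3.6, -3.0, 12.2]
grip_width: 0.0334
```

Emit:
step_arm(commands=[[0,0,0,0,0,0,1],[0,0,0,0,0,0,1],[0,0,0,0,0,0,1],[0,0,0,0,0,0,1],[0,0,-0.1,0,0,0,1],[0,0,-0.2,0,0,0,1],[0,0,-0.3,0,0,0,1],[0,0,-0.3,0,0,0,1],[0,0,-0.3,0,0,0,1],[0,0,-0.3,0,0,0,1]])

```text
clock: 7.7
tcp_pos: [0.4658, 0.2547, 0.2489]
orientation: [2.759, 1.503, -0.005]
contact_force: [0.3, -0.6, -3.3]
grip_width: 0.0333
```

```bash
python3 -c "
from h import *
f=shot('scene','s3.png');g=shot('wrist','w3.png')
import cv2
a=cv2.resize(cv2.imread('pics/s3.png'),(400,300));b=cv2.resize(cv2.imread('pics/w3.png'),(400,300))
cv2.imwrite('pics/c3.png',cv2.hconcat([a,b]))
for y in (44.5,134.5):print(yawnow(),rel([.5545,.036,.25],y))
"
```

```text
57.164789146351296 [-2.722e-01  3.862e-01 -1.300e-03 -1.000e-04  3.000e-04  3.520e-02]
57.164789146351296 [-2.722e-01  3.862e-01 -1.300e-03 -3.000e-04  1.000e-04 -2.148e-01]
```

View pics/c3.png

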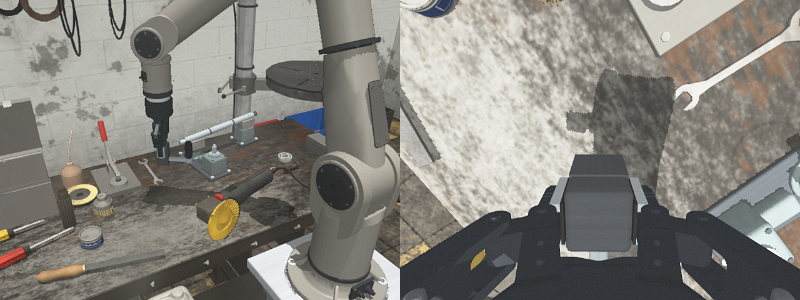

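Emit:
step_arm(commands=[[-0.272,0.386,-0.002,0,0,0.035,1],[-0.272,0.386,-0.002,0,0,0.035,1],[-0.272,0.386,-0.002,0,0,0.035,1],[-0.272,0.386,-0.002,0,0,0.035,1],[-0.272,0.386,-0.002,0,0,0.035,1],[-0.272,0.386,-0.002,0,0,0.035,1],[-0.272,0.386,-0.002,0,0,0.035,1],[-0.272,0.386,-0.002,0,0,0.035,1],[-0.272,0.386,-0.002,0,0,0.035,1],[-0.272,0.386,-0.002,0,0,0.035,1]])

```text
clock: 9.05
tcp_pos: [0.5544, 0.0364, 0.2504]
orientation: [2.907, 1.192, -0.003]
contact_force: [-0.6, 0.1, -4.4]
grip_width: 0.0333
```

```bash
python3 -c "
from h import *
print(yawnow(),rel([.5549,.0364,.215],44.5),rel([.5549,.0364,.198],44.5))
f=shot('top','t4.png');g=shot('scene','s4.png')
print(proj(f,[.5545,.036,.112]),proj(g,[.5545,.036,.112]))
import cv2
a=cv2.imread('pics/t0.png')[225:285,300:380];b=cv2.imread('pics/s4.png')[175:275,280:400];c=cv2.imread('pics/s0.png')[190:265,300:400]
cv2.imwrite('pics/c4.png',cv2.hconcat([cv2.resize(x,(266,200),interpolation=2) for x in (a,b,c)]))
"
```

```text
44.587652737376125 [ 0.0009  0.0007  0.0708 -0.0001  0.0003  0.0002] [ 9.000e-04  7.000e-04  1.048e-01 -1.000e-04  3.000e-04  2.000e-04]
[338.4194162 252.349339 ] [341.66130896 230.38261532]
```

View pics/c4.png

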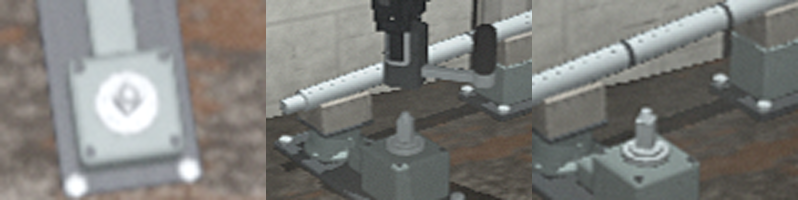

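```bash
python3 -c "
from h import *
f=shot('top');g=shot('scene')
print('crank',proj(f,[.4665,.255,.0]),proj(f,[.4665,.255,.064]),proj(f,[.4665,.255,.032]),'net 233,301.7 / 231.7,300.9')
for z in (.08,.105,.112): print(z,proj(f,[.5545,.036,z]))
print('scene crank',proj(g,[.4665,.255,0]),'net 268,326')
d=[proj(f,np.array([.5545,.036,.08])+e)-proj(f,[.5545,.036,.08]) for e in ([.01,0,0],[0,.01,0])];print(d)
import cv2
a=cv2.imread('pics/t0.png')[230:280,310:370];b=cv2.imread('pics/t0.png')[275:335,210:282]
cv2.imwrite('pics/c5.png',cv2.hconcat([cv2.resize(x,(400,333),interpolation=2) for x in (a,b)]))
"
```

```text
crank [233.72760658 302.7755199 ] [229.51155654 300.36179035] [231.6711393  301.59817243] net 233,301.7 / 231.7,300.9
0.08 [337.90289094 254.81957583]
0.105 [338.30416979 252.90049488]
0.112 [338.4194162 252.349339 ]
scene crank [264.90737274 324.56274937] net 268,326
[array([-0.07971727, -4.90645176]), array([-4.96821677,  0.04940233])]
```

View pics/c5.png

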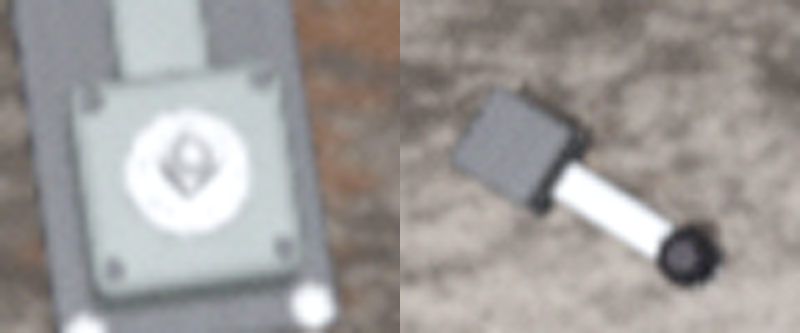

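```bash
python3 -c "
from h import *
g=shot('wrist','w5.png')
o=readout.get_obs();T=o['tcp_pos'];M=R.from_rotvec(o['orientation']).as_matrix()
for dx in (-.017,0,.017):
  for dy in (-.0167,.0167):
    print(dx,dy,[proj(g,T+M@[dx,dy,dz]).round(1).tolist() for dz in (.037,.101)])
import cv2
a=cv2.imread('pics/w5.png')[240:420,220:420]
cv2.imwrite('pics/c6.png',cv2.resize(a,None,fx=3,fy=3,interpolation=2))
"
```

```text
-0.017 -0.0167 [[262.7, 403.7], [280.8, 313.3]]
-0.017 0.0167 [[367.7, 403.8], [351.2, 313.3]]
0 -0.0167 [[260.7, 356.4], [279.9, 279.7]]
0 0.0167 [[369.6, 356.5], [352.0, 279.8]]
0.017 -0.0167 [[258.6, 305.5], [279.0, 244.5]]
0.017 0.0167 [[371.6, 305.5], [352.9, 244.5]]
```

View pics/c6.png

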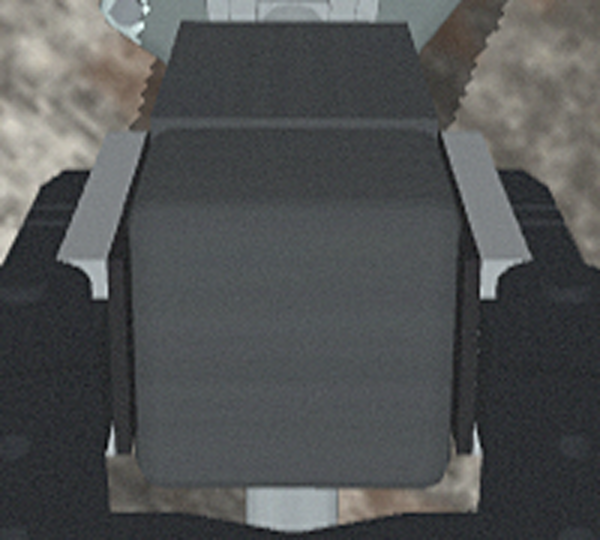

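Emit:
step_arm(commands=[[0.001,-0.001,0.03,0,0,0,1],[0.001,-0.001,0.06,0,0,0,1],[0.001,-0.001,0.07,0,0,0,1],[0.001,-0.001,0.075,0,0,0,1],[0.001,-0.001,0.08,0,0,0,1],[0.001,-0.001,0.085,0,0,0,1],[0.001,-0.001,0.09,0,0,0,1],[0.001,-0.001,0.095,0,0,0,1],[0.001,-0.001,0.1,0,0,0,1],[0.001,-0.001,0.105,0,0,0,1]])

```text
clock: 10.55
tcp_pos: [0.5544, 0.0368, 0.1977]
orientation: [2.907, 1.191, -0.003]
contact_force: [0.0, 0.6, -2.8]
grip_width: 0.0336
```

Emit:
step_arm(commands=[[0,0,0.006,0,0,0,1],[0,0,0.01,0,0,0,1],[0,0,0.014,0,0,0,1],[0,0,0.018,0,0,0,1],[0,0,0.022,0,0,0,1],[0,0,0.025,0,0,0,1],[0,0,0.028,0,0,0,1],[0,0,0.03,0,0,0,1],[0,0,0.032,0,0,0,1],[0,0,0.033,0,0,0,1]])

```text
clock: 11.8
tcp_pos: [0.5544, 0.0367, 0.1812]
orientation: [2.907, 1.191, -0.003]
contact_force: [-0.6, -0.7, -2.9]
grip_width: 0.033
```

```bash
python3 -c "
from h import *
o=readout.get_obs();print(o['tcp_pos'],o['contact_force'],o['moment'])
g=shot('scene','s6.png')
import cv2
a=cv2.imread('pics/s6.png')[150:270,280:440]
cv2.imwrite('pics/c7.png',cv2.resize(a,None,fx=5,fy=5,interpolation=2))
"
```

```text
[0.55437324 0.03671867 0.18118913] [-0.58394079 -0.747785   -2.86156196] [ 0.02762419 -0.06377166 -0.01258053]
```

View pics/c7.png

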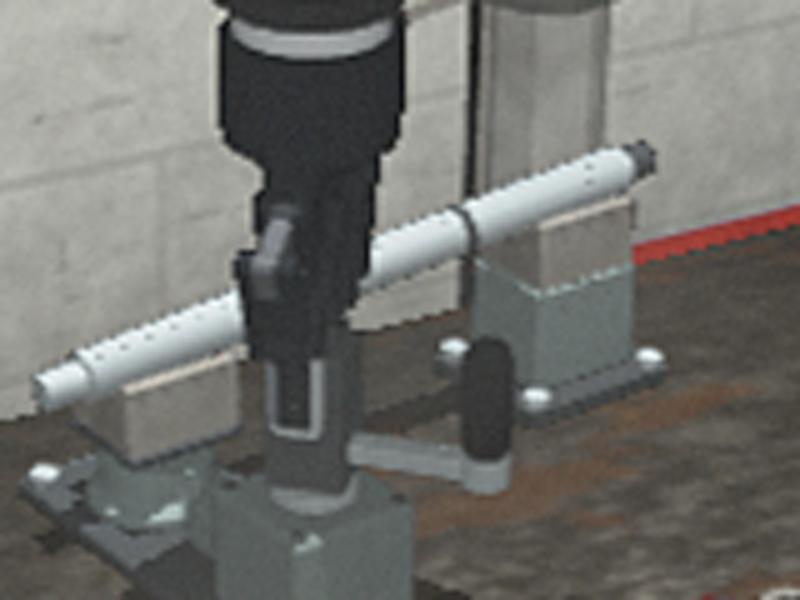

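Seated close to the shoulder, with the hub still carried slightly. I'll release it and lift off.

Emit:
step_arm(commands=[[0,0,0,0,0,0,-1],[0,0,0,0,0,0,-1],[0,0,0,0,0,0,-1],[0,0,0,0,0,0,-1],[0,0,0,0,0,0,-1],[0,0,-0.06,0,0,0,-1],[0,0,-0.12,0,0,0,-1],[0,0,-0.18,0,0,0,-1],[0,0,-0.2,0,0,0,-1],[0,0,-0.2,0,0,0,-1]], newtons=20)

```text
clock: 13.1
tcp_pos: [0.5546, 0.0367, 0.2811]
orientation: [2.907, 1.191, -0.003]
contact_force: [-0.1, 0.3, 0.4]
grip_width: 0.0856
```

```bash
python3 -c "
from h import *
fs={n:shot(n,n+'7.png') for n in('scene','top','wrist')}
S=np.array([.5545,.0365,0])
for n in ['crank_hub','crank_socket','crank_knob','saddle_top','rest_top']:
  P=[(f,tip(n,f)) for f in fs.values()];print(n,[(p[0],round(p[1],2)) for f,p in P]);P=[(f,p[0]) for f,p in P if p[0] is not None]
  if len(P)>1:print('   ',tri(P).round(4))
a=np.radians(44.5+180);k=S+[.075*np.cos(a),.075*np.sin(a),.128];print('knob pred',k,[proj(f,k).round(1) for f in fs.values()])
import cv2
x=cv2.imread('pics/wrist7.png');y=cv2.imread('pics/scene7.png')[150:270,280:440]
cv2.imwrite('pics/c8.png',cv2.hconcat([cv2.resize(q,(400,300),interpolation=2) for q in (x,y)]))
"
```

```text
crank_hub [(array([341.7, 234.7]), 0.94), (array([338.6, 250.8]), 0.51), (None, 0)]
    [0.5592 0.0344 0.0989]
crank_socket [(array([340.7, 240.2]), 0.82), (array([336.1, 254. ]), 0.41), (None, 0)]
    [0.5544 0.0392 0.089 ]
crank_knob [(array([377.2, 226.8]), 0.59), (None, 0), (array([316.2, 361.1]), 0.8)]
    [ 0.5003 -0.0169  0.1315]
saddle_top [(None, 0), (None, 0), (array([583.6, 195.7]), 0.3)]
rest_top [(array([391.4, 184.8]), 0.92), (array([446.5, 175. ]), 0.67), (None, 0)]
    [ 0.7086 -0.1857  0.1107]
knob pred [ 0.50100622 -0.01606819  0.128     ] [array([375.9, 228.7]), array([366.2, 278.3]), array([317.4, 359. ])]
```

View pics/c8.png

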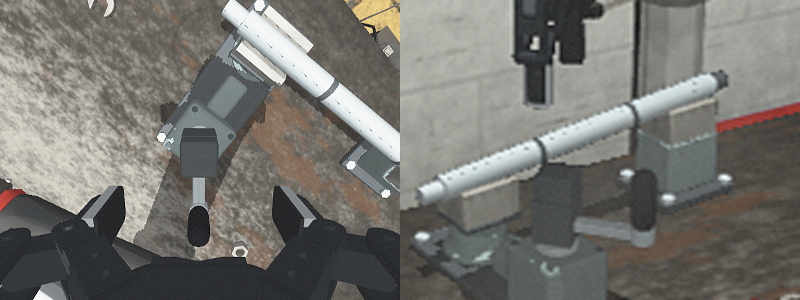

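```bash
python3 -c "
from h import *
print(readout.get_obs()['joints'].round(2),yawnow())
for z in(.27,.196):print(rel([.5007,-.0163,z],7))
fs=[shot('scene','s8.png')]
for f in fs:
  m=masks_of('bar',f)
  if m:
    px=m[0]['pixels'];v,u=np.nonzero(px);print(m[0]['p'],px.sum(),m[0]['extent'])
  for n in('bar_at_jack','bar_at_rest'):print(n,tip(n,f))
"
```

```text
[ 0.27  0.36 -0.55  1.84  0.22  1.01 -1.17] 44.55174179142753
[-1.512e-01  1.000e-04  2.270e-02  0.000e+00  4.000e-04  1.043e-01]
[-0.1509  0.0002  0.1707  0.      0.0004  0.1043]
0.61 1393 [347.4, 203.8, 123.1, 56.2]
bar_at_jack (array([309.8, 216.3]), 0.58)
bar_at_rest (array([390.7, 185.5]), 0.97)
```

Emit:
step_arm(commands=[[-0.151,0,0.023,0,0,0.03,0],[-0.151,0,0.023,0,0,0.06,0],[-0.151,0,0.023,0,0,0.09,0],[-0.151,0,0.023,0,0,0.104,0],[-0.151,0,0.023,0,0,0.104,0],[-0.151,0,0.06,0,0,0.104,0],[-0.151,0,0.11,0,0,0.104,0],[-0.151,0,0.15,0,0,0.104,0],[-0.151,0,0.171,0,0,0.104,0],[-0.151,0,0.171,0,0,0.104,0]])

```text
clock: 15.45
tcp_pos: [0.5004, -0.0162, 0.1954]
orientation: [3.135, 0.197, -0.005]
contact_force: [0.1, -0.2, -0.2]
grip_width: 0.0426
```

Emit:
step_arm(commands=[[0,0,0,0,0,0,1],[0,0,0,0,0,0,1],[0,0,0,0,0,0,1],[0,0,0,0,0,0,1],[0,0,0,0,0,0,1],[0,0,0,0,0,0,1],[0,0,0,0,0,0,1],[0,0,0,0,0,0,1],[0,0,0,0,0,0,1],[0,0,0,0,0,0,1]], newtons=20)

```text
clock: 16.7
tcp_pos: [0.5003, -0.0163, 0.1954]
orientation: [3.135, 0.196, -0.005]
contact_force: [-1.1, -0.3, 2.4]
grip_width: 0.0215
```

```bash
cat >> h.py <<'E'
def circ(C,dstep,n=10,off=(0,0)):
    # clockwise arc rows about world centre C from present pose (tool-frame shifts, full scale)
    o=readout.get_obs();M=R.from_rotvec(o['orientation']).as_matrix();p=o['tcp_pos'];d=p[:2]-np.array(C)
    th=np.degrees(np.arctan2(d[1],d[0]));print('r',np.hypot(*d),'th',th,'z',p[2],'F',o['contact_force'].round(1),'M',o['moment'].round(2),'q7',o['joints'][6],'grip',o['grip_width'])
    out=[]
    for i in range(1,n+1):
        a=np.radians(th-dstep*i);t=np.r_[np.array(C)+.075*np.array([np.cos(a),np.sin(a)]),ZC]
        out.append((M.T@(t-p)/.5).round(3).tolist())
    print(out)
ZC=.196
E
python3 -c "
from h import *
circ([.5545,.0365],9)"
```

```text
r 0.07563996655461931 th -135.74600812935654 z 0.19539387222128565 F [-1.1 -0.3  2.4] M [-0.1   0.17  0.1 ] q7 -1.7307893984995932 grip 0.021498233660664518
[[-0.012, -0.021, -0.001], [-0.021, -0.042, -0.001], [-0.027, -0.065, -0.001], [-0.029, -0.088, -0.001], [-0.028, -0.112, -0.001], [-0.023, -0.135, -0.001], [-0.014, -0.157, -0.001], [-0.002, -0.177, -0.001], [0.013, -0.195, -0.001], [0.03, -0.211, -0.001]]
```

Emit:
step_arm(commands=[[-0.012,-0.021,0,0,0,0,1],[-0.021,-0.042,0,0,0,0,1],[-0.027,-0.065,0,0,0,0,1],[-0.029,-0.088,0,0,0,0,1],[-0.028,-0.112,0,0,0,0,1],[-0.023,-0.135,0,0,0,0,1],[-0.014,-0.157,0,0,0,0,1],[-0.002,-0.177,0,0,0,0,1],[0.013,-0.195,0,0,0,0,1],[0.03,-0.211,0,0,0,0,1]])

```text
clock: 17.95
tcp_pos: [0.4999, 0.0898, 0.1944]
orientation: [3.133, 0.195, -0.013]
contact_force: [-3.7, -4.1, 2.1]
grip_width: 0.0217
```

```bash
python3 -c "
from h import *
circ([.5545,.0365],18)
f=shot('scene');g=shot('wrist')
P=[(x,tip('crank_knob',x)) for x in (f,g)];print(P[0][1],P[1][1])
print(tip('crank_hub',f),tip('crank_socket',f))
k=readout.get_obs()['tcp_pos']-[0,0,.068]
print(k,[proj(x,k) for x in (f,g)])
"
```

```text
r 0.07633493318091908 th 135.71681592129292 z 0.19442288563932367 F [-3.7 -4.1  2.1] M [-1.12  0.86 -0.32] q7 -1.9587342361164461 grip 0.02172054514860341
[[0.042, -0.021, -0.004], [0.088, -0.03, -0.004], [0.135, -0.025, -0.004], [0.178, -0.006, -0.005], [0.212, 0.026, -0.005], [0.236, 0.067, -0.005], [0.245, 0.113, -0.005], [0.24, 0.159, -0.005], [0.22, 0.202, -0.005], [0.189, 0.237, -0.004]]
(array([332. , 241.5]), 0.91) (array([318.1, 305.7]), 0.78)
(array([341.2, 235.9]), 0.81) (array([344.9, 242.2]), 0.94)
[0.50087764 0.09060044 0.1269766 ] [array([330.59599791, 241.01566951]), array([318.29064199, 312.1044602 ])]
```

Emit:
step_arm(commands=[[0.042,-0.021,-0.003,0,0,0,1],[0.088,-0.03,-0.003,0,0,0,1],[0.135,-0.025,-0.003,0,0,0,1],[0.178,-0.006,-0.003,0,0,0,1],[0.212,0.026,-0.003,0,0,0,1],[0.236,0.067,-0.003,0,0,0,1],[0.245,0.113,-0.003,0,0,0,1],[0.24,0.159,-0.003,0,0,0,1],[0.22,0.202,-0.003,0,0,0,1],[0.189,0.237,-0.003,0,0,0,1]])

```text
clock: 19.5
tcp_pos: [0.6135, -0.0167, 0.1985]
orientation: [3.135, 0.195, 0.008]
contact_force: [1.9, -0.8, 0.8]
grip_width: -0.0002
```

```bash
python3 -c "
from h import *
circ([.5545,.0365],18)
f=shot('scene','s9.png')
for n in ['crank_knob','crank_hub','bar_at_jack','bar_at_rest','saddle_top','rest_top']:print(n,tip(n,f))
k=readout.get_obs()['tcp_pos']-[0,0,.068]
print(proj(f,k))
"
```

```text
r 0.0794234448692367 th -42.068778733542324 z 0.19852929400786257 F [ 1.9 -0.8  0.8] M [-0.1  -0.46  0.03] q7 -1.7326192434841556 grip -0.00015426939280203123
[[-0.046, 0.018, 0.005], [-0.091, 0.029, 0.005], [-0.138, 0.026, 0.004], [-0.182, 0.008, 0.004], [-0.217, -0.022, 0.004], [-0.242, -0.062, 0.004], [-0.253, -0.108, 0.004], [-0.25, -0.154, 0.004], [-0.232, -0.198, 0.004], [-0.202, -0.234, 0.004]]
crank_knob (None, 0)
crank_hub (array([339.1, 233.5]), 0.8)
bar_at_jack (array([310. , 216.3]), 0.55)
bar_at_rest (array([391.6, 185.1]), 0.72)
saddle_top (None, 0)
rest_top (array([389.8, 184.4]), 0.65)
[349.33110034 208.83155156]
```

The grip was lost: the knob rolled out between the pads (opening 0). I'll raise the arm, find the knob, and then push it with shut fingertips trailing round the circle.

Emit:
step_arm(commands=[[0,0,-0.1,0,0,0,1],[0,0,-0.15,0,0,0,1],[-0.15,-0.05,-0.16,0,0,0,1],[-0.25,-0.1,-0.16,0,0,0,1],[-0.3,-0.2,-0.16,0,0,0,1],[-0.3,-0.2,-0.16,0,0,0,1],[-0.3,-0.2,-0.16,0,0,0,1],[-0.3,-0.2,-0.16,0,0,0,1],[-0.3,-0.2,-0.16,0,0,0,1],[-0.3,-0.2,-0.16,0,0,0,1]])

```text
clock: 21.1
tcp_pos: [0.4486, 0.0663, 0.2765]
orientation: [-3.134, -0.199, 0.009]
contact_force: [-0.2, 0.5, 0.5]
grip_width: -0.0001
```

```bash
python3 -c "
from h import *
print(readout.get_obs()['tcp_pos'],yawnow())
fs={n:shot(n,n+'10.png') for n in('scene','top','wrist')}
for n in ['crank_knob','crank_hub','bar_at_jack','bar_at_rest']:
  P=[(f,tip(n,f)) for f in fs.values()];print(n,[p for f,p in P])
  if n=='crank_knob' and P[2][1][0] is not None:
    k=atz(fs['wrist'],P[2][1][0],.128)-[.5545,.0365,0];print(k,np.hypot(*k[:2]),np.degrees(np.arctan2(k[1],k[0])))
import cv2
x=cv2.imread('pics/wrist10.png');y=cv2.imread('pics/scene10.png')[150:270,280:440]
cv2.imwrite('pics/c10.png',cv2.hconcat([cv2.resize(q,(400,300),interpolation=2) for q in (x,y)]))
"
```

```text
[0.44863571 0.06634663 0.27648373] 7.271185061406094
crank_knob [(array([357.3, 211.8]), 0.79), (None, 0), (None, 0)]
crank_hub [(array([337.7, 235.2]), 0.8), (None, 0), (array([394.5,  63.1]), 0.57)]
bar_at_jack [(array([309. , 213.1]), 0.89), (array([329.6, 195.4]), 0.63), (None, 0)]
bar_at_rest [(array([390.5, 187.2]), 0.8), (array([449.9, 178. ]), 0.71), (None, 0)]
```

View pics/c10.png

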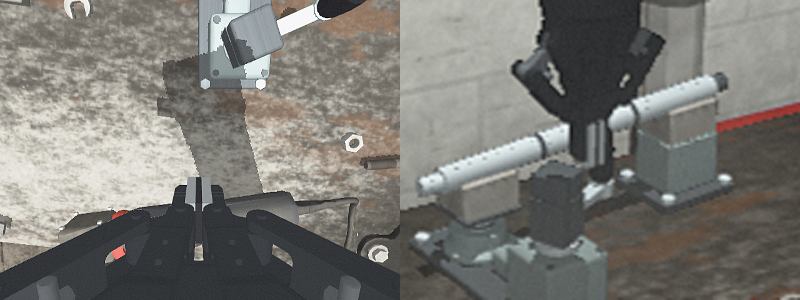

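```bash
python3 -c "
from h import *
f=shot('wrist');g=shot('scene')
a,b=[atz(f,(u*1.6,v*1.6),.1) for u,v in((275,32),(318,14))];d=b-a
print(a,b,np.degrees(np.arctan2(d[1],d[0])))
S=np.array([.5545,.0365,0])
for t in (-50,-55,-60,-65,-70): print(t,proj(g,S+[.075*np.cos(np.radians(t)),.075*np.sin(np.radians(t)),.128]).round(1))
# height of jack end from scene: bar axis line fit
m=masks_of('bar',g);v,u=np.nonzero(m[0]['pixels']);print(m[0]['p'],len(u),np.polyfit(u,v,1))
print(rel([.6,-.0,.28],7),rel([.6,.0,.196],7))
"
```

```text
[0.56613897 0.01121886 0.1       ] [ 0.58567671 -0.02403954  0.1       ] -61.00784431200811
-50 [353.8 209.2]
-55 [356.6 209.7]
-60 [359.2 210.4]
-65 [361.7 211.1]
-70 [364.1 211.9]
0.65 1195 [ -0.34981867 325.25685208]
[ 2.838e-01  1.710e-01 -8.300e-03 -2.000e-04  8.000e-04  9.000e-04] [ 2.847e-01  1.712e-01  1.597e-01 -2.000e-04  8.000e-04  9.000e-04]
```

```bash
python3 -c "
from h import *
print(rel([.624,.0085,.276],7),rel([.624,.0085,.196],7))
f=grab_frame('scene')
for zr,in [(.1066,),(.1,)]:
  for dz in (-.02,-.01,-.005,0):
    a=proj(f,[.678,.051,zr+dz]);b=proj(f,[.7075,-.19,zr]);print(zr,dz,a.round(1),b.round(1),(b[1]-a[1])/(b[0]-a[0]))
"
```

```text
[ 3.336e-01  1.603e-01 -6.000e-04 -2.000e-04  8.000e-04  9.000e-04] [ 3.345e-01  1.605e-01  1.594e-01 -2.000e-04  8.000e-04  9.000e-04]
0.1066 -0.02 [310.2 219.2] [392.2 186.1] -0.40371326241984884
0.1066 -0.01 [310.1 215.3] [392.2 186.1] -0.3558414083781203
0.1066 -0.005 [310.  213.4] [392.2 186.1] -0.3318246066585786
0.1066 0 [310.  211.4] [392.2 186.1] -0.30775364530213917
0.1 -0.02 [310.2 221.8] [392.1 188.6] -0.40603335924073486
0.1 -0.01 [310.1 217.9] [392.1 188.6] -0.3582738990223378
0.1 -0.005 [310.1 216. ] [392.1 188.6] -0.3343136649492443
0.1 0 [310. 214.] [392.1 188.6] -0.31029952005367023
```

Emit:
step_arm(commands=[[0.334,0.16,0,0,0,0,1],[0.334,0.16,0,0,0,0,1],[0.334,0.16,0,0,0,0,1],[0.334,0.16,0,0,0,0,1],[0.334,0.16,0,0,0,0,1],[0.334,0.16,0.05,0,0,0,1],[0.334,0.16,0.1,0,0,0,1],[0.334,0.16,0.15,0,0,0,1],[0.334,0.16,0.16,0,0,0,1],[0.334,0.16,0.16,0,0,0,1]])

```text
clock: 23.3
tcp_pos: [0.6234, 0.0093, 0.1964]
orientation: [-3.134, -0.202, 0.008]
contact_force: [0.7, 0.2, 1.1]
grip_width: -0.0001
```

```bash
python3 -c "
from h import *
circ([.5545,.0365],15)
f=shot('scene')
m=masks_of('bar',f);v,u=np.nonzero(m[0]['pixels']);print(m[0]['p'],len(u),np.polyfit(u,v,1));print(tip('crank_knob',f))
"
```

```text
r 0.07405265247673043 th -21.588268867445233 z 0.1964420428950719 F [0.7 0.2 1.1] M [-0.03 -0.04 -0.04] q7 -1.7760945373835084 grip -5.6343735955736375e-05
[[-0.022, 0.032, 0.001], [-0.052, 0.057, 0.001], [-0.088, 0.072, 0.001], [-0.127, 0.078, 0.001], [-0.166, 0.074, 0.002], [-0.202, 0.06, 0.002], [-0.234, 0.036, 0.002], [-0.258, 0.006, 0.002], [-0.274, -0.03, 0.002], [-0.28, -0.069, 0.002]]
0.76 1212 [ -0.35215247 325.82056119]
(array([358.7, 210.5]), 0.92)
```

Emit:
step_arm(commands=[[-0.022,0.032,0,0,0,0,1],[-0.052,0.057,0,0,0,0,1],[-0.088,0.072,0,0,0,0,1],[-0.127,0.078,0,0,0,0,1],[-0.166,0.074,0,0,0,0,1],[-0.202,0.06,0,0,0,0,1],[-0.234,0.036,0,0,0,0,1],[-0.258,0.006,0,0,0,0,1],[-0.274,-0.03,0,0,0,0,1],[-0.28,-0.069,0,0,0,0,1]])

```text
clock: 24.7
tcp_pos: [0.48, 0.0256, 0.1976]
orientation: [3.135, 0.2, -0.006]
contact_force: [2.0, -0.8, -0.1]
grip_width: -0.0002
```

```bash
cat >> h.py <<'E'
def stat():
    f=shot('scene','last.png');w=shot('wrist')
    m=masks_of('bar',f);v,u=np.nonzero(m[0]['pixels']);print('slope',m[0]['p'],len(u),np.polyfit(u,v,1))
    p,c=tip('crank_knob',f);S=np.array([.5545,.0365,0]);print('knob',p,c,tip('crank_hub',f))
    if p is not None:
        T=np.arange(-180,180,2);d=[np.linalg.norm(proj(f,S+[.075*np.cos(t),.075*np.sin(t),.128])-p) for t in np.radians(T)];i=np.argmin(d);print('knob th',T[i],d[i])
    p,c=tip('crank_knob',w)
    if p is not None: k=atz(w,p,.128)-S;print('wrist th',np.degrees(np.arctan2(k[1],k[0])),np.hypot(*k[:2]),c)
    return f,w
E
python3 -c "
from h import *
circ([.5545,.0365],15);stat()"
```

```text
r 0.07528693490406309 th -171.6756740565533 z 0.19756392630896374 F [ 2.  -0.8 -0.1] M [-0.36 -0.32  0.05] q7 -1.8331724406114267 grip -0.00016693162883499706
[[0.005, -0.039, 0.003], [0.019, -0.075, 0.003], [0.043, -0.107, 0.003], [0.073, -0.131, 0.003], [0.109, -0.147, 0.003], [0.148, -0.153, 0.003], [0.187, -0.148, 0.002], [0.223, -0.134, 0.002], [0.255, -0.111, 0.002], [0.279, -0.08, 0.002]]
slope 0.94 788 [ -0.33564294 319.21530172]
knob [353.3 241.1] 0.56 (array([338.1, 233.6]), 0.61)
knob th 170 0.9469953359659739
wrist th 166.9474785430582 0.07447525913177758 0.76
```

Emit:
step_arm(commands=[[0.005,-0.039,0.002,0,0,0,1],[0.019,-0.075,0.002,0,0,0,1],[0.043,-0.107,0.002,0,0,0,1],[0.073,-0.131,0.002,0,0,0,1],[0.109,-0.147,0.002,0,0,0,1],[0.148,-0.153,0.002,0,0,0,1],[0.187,-0.148,0.002,0,0,0,1],[0.223,-0.134,0.002,0,0,0,1],[0.255,-0.111,0.002,0,0,0,1],[0.279,-0.08,0.002,0,0,0,1]])

```text
clock: 26.25
tcp_pos: [0.6153, 0.0824, 0.1957]
orientation: [-3.134, -0.201, 0.006]
contact_force: [-0.4, 1.4, 1.0]
grip_width: 0.0
```

```bash
python3 -c "
from h import *
circ([.5545,.0365],10);stat()"
```

```text
r 0.07616342273580372 th 37.07708482956013 z 0.19568382567471887 F [-0.4  1.4  1. ] M [ 0.28  0.19 -0.03] q7 -1.909175231099136 grip 1.6255208935381792e-05
[[0.009, 0.025, -0.001], [0.016, 0.05, -0.001], [0.018, 0.076, -0.001], [0.015, 0.102, -0.001], [0.008, 0.128, -0.001], [-0.003, 0.151, -0.001], [-0.018, 0.172, -0.001], [-0.036, 0.191, -0.001], [-0.058, 0.206, -0.001], [-0.082, 0.217, -0.001]]
slope 0.92 1013 [ -0.31558443 311.66130207]
knob [317.2 211.1] 0.66 (array([341. , 231.2]), 0.91)
knob th 16 1.3861732313601478
wrist th 14.717528689836112 0.07480627985105644 0.78
```

```bash
python3 -c "
from h import *
print(rel([.60,.10,.196],7),rel([.60,.10,.28],7),rel([.40,.25,.28],7))"
```

```text
[-0.023  -0.0382  0.0001 -0.0001  0.0006  0.0009] [-2.360e-02 -3.830e-02 -1.679e-01 -1.000e-04  6.000e-04  9.000e-04] [-3.821e-01 -3.869e-01 -1.662e-01 -1.000e-04  6.000e-04  9.000e-04]
```

Emit:
step_arm(commands=[[-0.023,-0.038,0,0,0,0,1],[-0.023,-0.038,-0.08,0,0,0,1],[-0.023,-0.038,-0.16,0,0,0,1],[-0.1,-0.12,-0.17,0,0,0,1],[-0.18,-0.2,-0.17,0,0,0,1],[-0.26,-0.28,-0.17,0,0,0,1],[-0.34,-0.35,-0.17,0,0,0,1],[-0.38,-0.387,-0.17,0,0,0,1],[-0.38,-0.387,-0.17,0,0,0,1],[-0.38,-0.387,-0.17,0,0,0,1]])

```text
clock: 27.8
tcp_pos: [0.4007, 0.2502, 0.282]
orientation: [-3.135, -0.202, 0.005]
contact_force: [0.4, -0.6, 0.2]
grip_width: 0.0
```

```bash
cat >> h.py <<'E'
def axis(f):
    m=masks_of('bar',f)[0]; c=max(cv2.findContours(m['pixels'].astype(np.uint8),0,1)[0],key=cv2.contourArea)
    v,u=np.nonzero(m['pixels'])
    pts=np.c_[u,v].astype(np.float32); vx,vy,x,y=cv2.fitLine(pts,cv2.DIST_L2,0,.01,.01).ravel()
    rc=cv2.minAreaRect(pts); print('mask',round(m['p'],2),len(u),'slope',vy/vx,'rect',np.round(rc[1],1),round(rc[2],1))
    W=np.array(f['world_to_cam'])[:3];P=np.array(f['K'])@W
    l=np.cross([x,y,1],[x+vx*50,y+vy*50,1]); return P.T@l   # plane through the axis
def tilt():
    f,g=shot('scene','last.png'),shot('top','lastt.png')
    a,b=axis(f),axis(g); d=np.cross(a[:3],b[:3]); d/=np.linalg.norm(d); d*=-np.sign(d[1]) # rest from jack
    print('dir',d.round(4),'rest-jack dz mm',240*d[2]/np.hypot(*d[:2]))
    return f,g
E
python3 -c "
from h import *
f,g=tilt()
for n in('bar_at_jack','bar_at_rest','rest_top','saddle_top','bar'):
  p=[tip(n,x) for x in(f,g)];print(n,p,tri([(x,q[0]) for x,q in zip((f,g),p)]) if all(q[0] is not None for q in p) else '')
import cv2
x=cv2.imread('pics/last.png')[165:255,280:415]
cv2.imwrite('pics/c11.png',cv2.resize(x,None,fx=5.9,fy=5.9,interpolation=2))
"
```

```text
mask 0.78 1220 slope -0.3195548 rect [ 13.  130.3] 72.1
mask 0.82 2137 slope -0.13543734 rect [ 13.3 178.7] 82.5
dir [ 0.1266 -0.9919  0.0056] rest-jack dz mm 1.3345335865010421
bar_at_jack [(array([308.9, 212.6]), 0.61), (array([329.7, 193.9]), 0.77)] [0.67547192 0.05295128 0.10500571]
bar_at_rest [(array([390.4, 185.4]), 0.89), (array([448. , 173.8]), 0.9)] [ 0.71326333 -0.18810446  0.10671568]
rest_top [(array([389. , 189.1]), 0.56), (array([445.8, 178.8]), 0.86)] [ 0.70583481 -0.18238528  0.10081562]
saddle_top [(array([308.7, 214.8]), 0.59), (array([332.6, 188.1]), 0.83)] [0.69108312 0.04643795 0.09092892]
bar [(array([350.7, 199. ]), 0.89), (array([388.3, 184.6]), 0.84)] [ 0.69332666 -0.06572328  0.10515839]
```

View pics/c11.png

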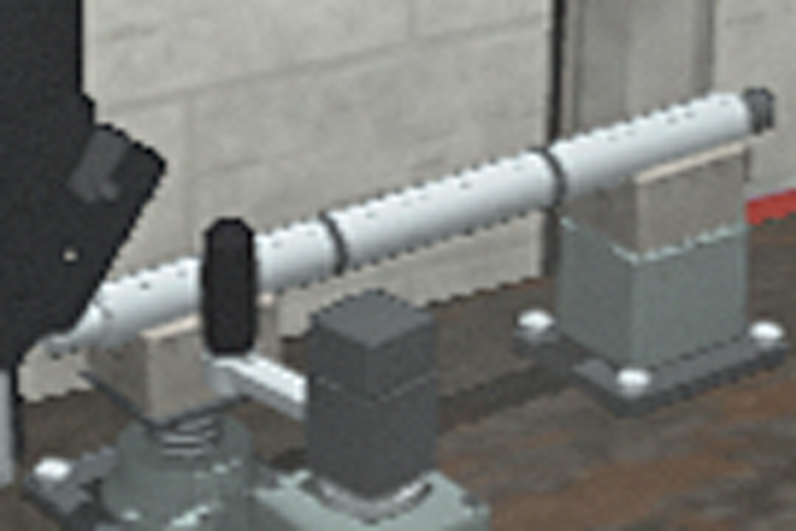

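```bash
python3 -c "
from h import *
print(rel([.6,.1,.28],7),rel([.60,.10,.196],7))"
```

```text
[ 3.564e-01  3.486e-01  2.200e-03 -1.000e-04  6.000e-04  9.000e-04] [ 3.570e-01  3.488e-01  1.702e-01 -1.000e-04  6.000e-04  9.000e-04]
```

Emit:
step_arm(commands=[[0.09,0.087,0,0,0,0,1],[0.18,0.174,0,0,0,0,1],[0.27,0.26,0,0,0,0,1],[0.357,0.349,0,0,0,0,1],[0.357,0.349,0,0,0,0,1],[0.357,0.349,0.02,0,0,0,1],[0.357,0.349,0.07,0,0,0,1],[0.357,0.349,0.12,0,0,0,1],[0.357,0.349,0.17,0,0,0,1],[0.357,0.349,0.17,0,0,0,1]])

```text
clock: 29.75
tcp_pos: [0.5975, 0.101, 0.194]
orientation: [-3.134, -0.205, 0.014]
contact_force: [-0.4, 0.7, 0.4]
grip_width: -0.0001
```

```bash
python3 -c "
from h import *
circ([.5545,.0365],6.75);stat()"
```

```text
r 0.07757389639049456 th 56.29623492251032 z 0.19398465186380726 F [-0.4  0.7  0.4] M [ 0.01 -0.   -0.03] q7 -1.9431262639116227 grip -9.289993638481363e-05
[[0.009, 0.016, -0.004], [0.02, 0.03, -0.004], [0.03, 0.045, -0.004], [0.037, 0.061, -0.004], [0.043, 0.078, -0.004], [0.046, 0.095, -0.005], [0.048, 0.113, -0.005], [0.047, 0.13, -0.005], [0.045, 0.148, -0.005], [0.04, 0.165, -0.005]]
slope 0.77 1012 [ -0.31407244 311.38987599]
knob [317.6 213.5] 0.98 (array([339.4, 232.1]), 0.77)
knob th 16 1.0489887828268072
wrist th 15.1550855120007 0.07495470827459444 0.7
```

Emit:
step_arm(commands=[[0.009,0.016,-0.004,0,0,0,1],[0.02,0.03,-0.004,0,0,0,1],[0.03,0.045,-0.004,0,0,0,1],[0.037,0.061,-0.004,0,0,0,1],[0.043,0.078,-0.004,0,0,0,1],[0.046,0.095,-0.004,0,0,0,1],[0.048,0.113,-0.004,0,0,0,1],[0.047,0.13,-0.004,0,0,0,1],[0.045,0.148,-0.004,0,0,0,1],[0.042,0.161,-0.004,0,0,0,1]])

```text
clock: 31.3
tcp_pos: [0.6318, 0.0223, 0.1993]
orientation: [-3.134, -0.2, 0.002]
contact_force: [-0.4, 2.2, 1.0]
grip_width: 0.0001
```

```bash
python3 -c "
from h import *
circ([.5545,.0365],6.75);stat()
o=readout.get_obs();t=np.radians(5)
print(rel([.6265,.055,.196],7),rel([.6265,.055,.29],7),rel([.42,-.28,.29],7))"
```

```text
r 0.07863547685844215 th -10.426617577736977 z 0.19928089103227534 F [-0.4  2.2  1. ] M [ 0.34 -0.   -0.  ] q7 -1.8018707200139261 grip 6.0353730421410404e-05
[[-0.013, 0.014, 0.007], [-0.022, 0.03, 0.007], [-0.032, 0.044, 0.007], [-0.043, 0.058, 0.007], [-0.056, 0.069, 0.007], [-0.071, 0.08, 0.007], [-0.086, 0.088, 0.007], [-0.103, 0.095, 0.007], [-0.12, 0.099, 0.007], [-0.137, 0.102, 0.007]]
slope 0.8 1064 [ -0.31026397 309.66809393]
knob [344.  207.7] 0.72 (array([343.9, 233.7]), 0.64)
knob th -32 0.6963821429609113
wrist th -29.465302979648982 0.07633690153046 0.83
[-0.0018 -0.0647  0.0063 -0.0001  0.0003  0.001 ] [-2.200e-03 -6.480e-02 -1.817e-01 -1.000e-04  3.000e-04  1.000e-03] [-4.975e-01  5.469e-01 -1.812e-01 -1.000e-04  3.000e-04  1.000e-03]
```

Emit:
step_arm(commands=[[0,-0.03,0,0,0,0,1],[0,-0.03,-0.06,0,0,0,1],[0,-0.03,-0.16,0,0,0,1],[-0.1,0.05,-0.18,0,0,0,1],[-0.2,0.15,-0.18,0,0,0,1],[-0.3,0.25,-0.18,0,0,0,1],[-0.4,0.35,-0.18,0,0,0,1],[-0.45,0.45,-0.18,0,0,0,1],[-0.45,0.55,-0.18,0,0,0,1],[-0.45,0.6,-0.18,0,0,0,1]])

```text
clock: 32.85
tcp_pos: [0.446, -0.3061, 0.2895]
orientation: [3.135, 0.196, -0.003]
contact_force: [-0.0, 0.2, 0.4]
grip_width: -0.0001
```

```bash
python3 -c "
from h import *
f,g=tilt()
for n in('bar_at_jack','bar_at_rest','rest_top','saddle_top','bar','crank_socket','crank_hub'):
  p=[tip(n,x) for x in(f,g)];print(n,p,tri([(x,q[0]) for x,q in zip((f,g),p)]) if all(q[0] is not None for q in p) else '')
tilt()
"
```

```text
mask 0.78 1137 slope -0.3119081 rect [ 10.6 130.9] 72.6Traceback (most recent call last):
  File "<string>", line 3, in <module>
    f,g=tilt()
        ~~~~^^
  File "h.py", line 60, in tilt
    a,b=axis(f),axis(g); d=np.cross(a[:3],b[:3]); d/=np.linalg.norm(d); d*=-np.sign(d[1]) # rest from jack
                ~~~~^^^
  File "h.py", line 52, in axis
    m=masks_of('bar',f)[0]; c=max(cv2.findContours(m['pixels'].astype(np.uint8),0,1)[0],key=cv2.contourArea)
      ~~~~~~~~~~~~~~~~~^^^
IndexError: list index out of range
```

```bash
python3 -c "
from h import *
print(rel([.22,-.6,.3],7))"
```

```text
[-5.276e-01  5.322e-01 -2.170e-02 -3.000e-04  3.000e-04  1.100e-03]
```

Emit:
step_arm(commands=[[-0.1,0.1,-0.02,0,0,0,1],[-0.2,0.2,-0.02,0,0,0,1],[-0.3,0.3,-0.02,0,0,0,1],[-0.4,0.4,-0.02,0,0,0,1],[-0.5,0.5,-0.02,0,0,0,1],[-0.53,0.53,-0.02,0,0,0,1],[-0.53,0.53,-0.02,0,0,0,1],[-0.53,0.53,-0.02,0,0,0,1],[-0.53,0.53,-0.02,0,0,0,1],[-0.53,0.53,-0.02,0,0,0,1]])

```text
clock: 34.3
tcp_pos: [0.2203, -0.5979, 0.2994]
orientation: [-3.133, -0.207, 0.002]
contact_force: [-0.1, -0.2, -0.8]
grip_width: 0.0003
```

```bash
python3 -c "
from h import *
print(readout.get_obs()['tcp_pos'],readout.get_obs()['contact_force'])
for i in range(2):
  f,g=tilt()
  for n in('bar_at_jack','bar_at_rest','rest_top','saddle_top','bar','crank_socket','crank_hub'):
    p=[tip(n,x) for x in(f,g)];print(n,tri([(x,q[0]) for x,q in zip((f,g),p)]).round(4) if all(q[0] is not None for q in p) else p)
# bright bolt heads in both views
for x,n in((f,'s'),(g,'t')):
  h=cv2.cvtColor(x['img'],cv2.COLOR_RGB2GRAY);_,l,s,c=cv2.connectedComponentsWithStats((h>200).astype(np.uint8))
  print(n,[(c[i].round(1).tolist(),int(s[i,4])) for i in range(1,len(s)) if 6<s[i,4]<80 and 270<c[i][0]<480 and 150<c[i][1]<300])
"
```

```text
[ 0.22029828 -0.59793892  0.29938266] [-0.05766711 -0.24816123 -0.77895107]
mask 0.95 1255 slope -0.31217977 rect [ 12.5 130.9] 73.1
mask 0.79 2204 slope -0.1349699 rect [ 14.1 178.8] 82.2
dir [ 0.1279 -0.9918 -0.0016] rest-jack dz mm -0.3937333404848568
bar_at_jack [0.6729 0.0497 0.1092]
bar_at_rest [ 0.7098 -0.1893  0.1147]
rest_top [ 0.6988 -0.1825  0.1085]
saddle_top [0.6791 0.0508 0.1072]
bar [ 0.6833 -0.065   0.1132]
crank_socket [0.55   0.0383 0.0882]
crank_hub [0.5571 0.0352 0.1086]Traceback (most recent call last):
  File "<string>", line 5, in <module>
    f,g=tilt()
        ~~~~^^
  File "h.py", line 60, in tilt
    a,b=axis(f),axis(g); d=np.cross(a[:3],b[:3]); d/=np.linalg.norm(d); d*=-np.sign(d[1]) # rest from jack
        ~~~~^^^
  File "h.py", line 52, in axis
    m=masks_of('bar',f)[0]; c=max(cv2.findContours(m['pixels'].astype(np.uint8),0,1)[0],key=cv2.contourArea)
      ~~~~~~~~~~~~~~~~~^^^
IndexError: list index out of range
```

```bash
python3 -c "
from h import *
f,g=shot('scene'),shot('top')
B={}
for x,n in((f,'s'),(g,'t')):
  h=cv2.cvtColor(x['img'],cv2.COLOR_RGB2GRAY);_,l,s,c=cv2.connectedComponentsWithStats((h>215).astype(np.uint8))
  B[n]=[c[i] for i in range(1,len(s)) if 3<s[i,4]<60 and 270<c[i][0]<480 and 150<c[i][1]<300]
for a in B['s']:
  for b in B['t']:
    X=tri([(f,a),(g,b)]);e=max(np.linalg.norm(proj(f,X)-a),np.linalg.norm(proj(g,X)-b))
    if e<1.5 and -.01<X[2]<.04: print(a.round(1),b.round(1),X.round(4),e.round(2))
for i in range(2):
  try: tilt()
  except IndexError: print('missed')
"
```

```text
[288.5 244. ] [309.1 185.9] [0.7156 0.0929 0.0139] 0.43
mask 0.85 1200 slope -0.31369978 rect [ 11.6 129.4] 72.6
mask 0.73 2070 slope -0.13508843 rect [ 12.9 178.6] 82.2
dir [ 1.277e-01 -9.918e-01 -2.000e-04] rest-jack dz mm -0.04229688358708344
mask 0.79 1065 slope -0.31130996 rect [ 10.5 129.4] 72.3
mask 0.92 2174 slope -0.13470957 rect [ 13.8 178.8] 82.2
dir [ 0.1278 -0.9918 -0.0023] rest-jack dz mm -0.5475353177767208
```

```bash
python3 -c "
from h import *
print(r.hand_in())"
```

```text
the job is handed in; nothing more can be done
None
```

I fitted the crank onto the jack's spindle and wound it clockwise until the shaft measured level. The job was handed in at about 37 s on the clock; the hand-in reports no verdict.

**How it went:** The first half-turns were done by gripping the knob. The knob rolled out of the fingers, so I finished by pushing it round with the closed fingertips. The fingers stayed clear of the shaft, and the highest force I read was about 12 N, while closing on the hub.

**Last checks:**
- **Level:** three final measurements, fitting the shaft's axis in the scene and top pictures, put the fixed-rest end 0.0, 0.4 and 0.5 mm lower than the jack end. The limit is 2.4 mm.
- **Crank:** a late picture shows the hub standing on the shoulder. The network's height for the socket was noisy: about 88 mm, where fully down is about 80 mm. Its hub height was about 109 mm, where about 112 mm is expected, so the two disagree.
- **Arm:** it was parked well away, touching nothing.

**Failed or disagreed:**
- The mask network missed the shaft twice.
- The single-point estimates of the shaft's ends disagreed by about 5 mm in height. I trusted the line fits instead.
- My check of the camera calibration against the base bolts matched only one bolt, so it confirmed nothing.

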